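# Find the tired leaf spring on an optics bench and tag it

### The arm

A 6-joint arm with a two-finger parallel gripper is mounted at the origin on the work surface. World frame = base frame: x ahead of the robot, y to its left, z up, the work surface at z = 0. Lengths are in m, angles in degrees, forces in N, time in s.
With the tool pointing down it reaches from about 0.25 to 0.725 m from the base axis. Payload 9.7 kg.
Tool frame: the origin (TCP) lies where the fingers leave the gripper's body, on its centre line; the fingertips stand 73 mm ahead of it and the grasp point (between the pads) lies 54 mm ahead of it; y points along the fingers, x is the direction in which the jaws open and shut, and the axes are right-handed (so a half turn about y gives the same grasp; the last joint's range is limited). The gripper opens to 85 mm and grips with 20 to 120 N. Pads are 22 mm wide; open, the fingers measure 114 mm over their backs; the gripper's body (76 mm by 85 mm) begins 54 mm behind the grasp point. The pads swing forward as they close: fully open they stand 13 mm farther back than shut.
Start: joints at [-72.078, 4.979, 10.078, 95.1, 0, 90], TCP at [0.169, -0.523, 0.304] pointing down, gripper open.
Joint ranges: [-179.16, 179.16], [-48.56, 103.87], [-65.8, 70.77], [-126.05, 130.52], [-82.76, 87.17], [-180, 180]. Speed limits (degrees/s): [127.2, 127.2, 147.25, 180, 180, 180].

### API

Orientations are given as [roll, pitch, yaw] about the fixed x, y, z axes, in that order (R = Rz(yaw) Ry(pitch) Rx(roll)).
In Python, from workcell import sensors, imaging, bot, models gives the robot as it stands.
- The arm moves only by the tool arm_command, never from a script. Its argument "rows" is one flat list of numbers, 7 for each row, row after row: the shift along the tool's x, y, z in cm, then the turn, a rotation vector about the tool's x, y, z in degrees, then the gripper's target within -1 to 1 (fully open at 1, half-way at 0, shut at -1). A call has 1 to 12 rows; each row is the pose to reach, as a shift and turn from the pose commanded when the call began, along the tool's axes at that moment; what a row does not reach only later rows make up. A row lasts 1/12 s, in which the tool goes at most 41.7 mm and 7.16 degrees, less where a joint would pass 70% of its speed; a pose out of reach is approached as far as the arm can. A call with a gripper value outside its range is refused whole. The fingers move at their own pace and stop on an object; "force" is the grip in N (left out, the last holds). Time passes only in rows, so rows that repeat a pose let the fingers close. It gives the time, the measured TCP pose, the force and the opening at its end, in the units of the state.
- sensors.get_obs(): the state, without advancing time (a new reading comes with each control period).
- imaging.camera(name): name is "side" or "top" or "wrist"; returns a dict with "pixels" (384x512x3 uint8, blue, green, red), "z_map" (384x512 float32, m along the optical axis (not along the pixel's ray), 0 where there is no reading), "camera_matrix" (3x3 intrinsics, pixels), "world_from_camera" (4x4, takes a point from camera to world coordinates). Camera axes: x right, y up, looking along -z (the intrinsics and any distortion apply to the point x, -y, -z); pixel columns grow to the right and rows downward; lengths in m; the calibration is good to about 2 mm. A picture is of the moment at which its call begins.
- bot.job_done(): hands the job in, once; it reports no verdict.
Trained networks look in the newest picture that a camera, given by its name, has taken for a name from the list of things; names that differ only in an ending like _2 or _b are one class to them, and where a whole thing is asked for, a point or a joint stands for the part that bears it (a point fixed in the world has none). Each returns a list of dicts, best first, with "conf" (0 to 1); they miss things now and then, are a little off and sometimes report something else, mostly with a low value. They report only what shows in the picture. A call takes as long as a camera call. They do not tell look-alikes from the thing itself.
- models.search_frame(thing, camera): "extent" ([centre column, centre row, width, height] in pixels, round what is visible of it).
- models.spot_point(thing, camera): "location" ([column, row] in pixels: a listed point, or the origin of a listed thing).
The state is a dict: "time": time; "q": joint angles; "qd": joint speeds; "joint_efforts": joint torques, N m; "ee_pos": TCP position; "tcp_rot": TCP orientation; "wrist_force": force on the tool from outside, world axes, zero at the start; "torque": the same for the moment, N m; "opening": finger opening in m.
Only numpy, scipy, OpenCV 4.12 (cv2) and the standard library are available. Lean on these libraries where they do the work, as an engineer would, in place of code of your own. Each camera call takes 0.05 s, during which the arm holds its last target.

### The job

Three leaf springs are clamped side by side on the test fixture. Going from left to right as the robot sees them, press the stud on the free tip of each with the closed fingers right down to its stop, gently, never with more than 20 N, to feel how stiff each one is. Then put the red collar flat over the stud of the weakest spring, let go of it, and leave the other things on the bench where they are.

Things in the scene. Friction and masses are not known exactly. Their poses are not given: they have to be found in the camera images.
- fixture: dark steel plate 190 x 300 x 12 mm fixed to the bench, origin under its centre; x from the leaves' free tips to their clamps (roughly away from the robot), y left along the row, z up. Three black clamp blocks (40 mm wide, tops 77 mm above the table, 90 mm beyond the studs) each hold a steel leaf that points to the robot; under each tip a 14 mm pillar with a rubber top is its stop
- stud_left (a point): top centre of the brass stud on the free tip of the left leaf spring, unloaded (left is +y). Fixed to the plate: it does not follow a pressed leaf; axes as fixture. Stud 10 mm in diameter, 14 mm high above its leaf; leaf 20 mm wide (along the fixture's y), 3 mm thick, upper face 63.5 mm above the table; it ends 15 mm past the stud; studs 90 mm apart
- stud_middle (a point): top centre of the brass stud on the free tip of the middle leaf spring, unloaded (left is +y). Fixed to the plate: it does not follow a pressed leaf; axes as fixture. Stud 10 mm in diameter, 14 mm high above its leaf; leaf 20 mm wide (along the fixture's y), 3 mm thick, upper face 63.5 mm above the table; it ends 15 mm past the stud; studs 90 mm apart
- stud_right (a point): top centre of the brass stud on the free tip of the right leaf spring, unloaded (left is +y). Fixed to the plate: it does not follow a pressed leaf; axes as fixture. Stud 10 mm in diameter, 14 mm high above its leaf; leaf 20 mm wide (along the fixture's y), 3 mm thick, upper face 63.5 mm above the table; it ends 15 mm past the stud; studs 90 mm apart
- leaf_k (a joint): angle (rad) of one of three identical-looking leaf springs: 0 = level, unloaded; grows as the tip goes down, 0.09 m of stud travel per rad. Which place it is clamped in (left, middle, right) is not known and changes every time. The tired spring gives about 0.3 N per mm of tip travel, the two good ones 0.6 to 0.8; each meets its stop after 10 to 13.5 mm, then the force climbs steeply
- leaf_m (a joint): angle (rad) of one of three identical-looking leaf springs: 0 = level, unloaded; grows as the tip goes down, 0.09 m of stud travel per rad. Which place it is clamped in (left, middle, right) is not known and changes every time. The tired spring gives about 0.3 N per mm of tip travel, the two good ones 0.6 to 0.8; each meets its stop after 10 to 13.5 mm, then the force climbs steeply
- leaf_r (a joint): angle (rad) of one of three identical-looking leaf springs: 0 = level, unloaded; grows as the tip goes down, 0.09 m of stud travel per rad. Which place it is clamped in (left, middle, right) is not known and changes every time. The tired spring gives about 0.3 N per mm of tip travel, the two good ones 0.6 to 0.8; each meets its stop after 10 to 13.5 mm, then the force climbs steeply
- collar_mid (a point): centre (half-way up) of the loose red collar: a ring of 32 mm outer and 16 mm inner diameter, 20 mm high, 90 g, standing flat on the bench, z up its axis. Over a stud it rests flat on the leaf, centre 10 mm above the leaf's upper face less the sag under its weight (about 3 mm on the tired spring, 1 to 1.5 mm on the others)
- post: bystander: steel post 13 mm in diameter on a 44 mm round foot, 55 mm high, loose; origin under its centre
- lens_ring: bystander: black ring lying flat, 50 mm in diameter, 12 mm high, loose; origin under its centre
- mirror_block: bystander: aluminium block 35 x 30 x 30 mm, loose; origin under its centre
Things that resemble listed ones, but are neither listed nor needed, are in the scene too. Of the things like the part that bears collar_mid, leave any that is blue, purple or yellow; of the rest the smaller one is meant.

How it is judged:
By the outcome, as a careful person would: the job done as asked, in the order asked, and still so for the second after the job is handed in, with the robot touching nothing.
It also fails if it takes over 72 s, if anything falls off the work surface, if the arm or the gripper's body presses on something with over 40 N, if the wrist force passes 120 N, or if a joint passes its speed limit or range.

## Working session

There is one attempt and no reset: what is moved stays moved. The work goes in short steps, Python scripts to look and compute and a tool call to move; the robot and the scene stay as the last step left them, time stands still between calls to the robot, and variables do not carry over. Pictures are saved under pics/ and viewed, and the job is handed in when it is done.

Besides the shell and the picture viewer there is one more tool, called after "Call:" as a command line: name --argument value ..., lists and objects as JSON in quotes. arm_command: Moves the arm, as the interface text tells. Its arguments: {"type":"object","properties":{"rows":{"type":"array","items":{"type":"number"}},"force":{"type":"number"}},"required":["rows"]}

```bash
ls; mkdir -p pics; cat > h.py <<'E'
import numpy as np, cv2
from workcell import sensors, imaging, bot, models
def snap(n,f=None):
    c=imaging.camera(n)
    if f: cv2.imwrite('pics/'+f,c['pixels'])
    return c
def ray(c,u,v):
    K=c['camera_matrix'];T=np.array(c['world_from_camera'])
    d=np.array([(u-K[0,2])/K[0,0],-(v-K[1,2])/K[1,1],-1.])
    return T[:3,3],T[:3,:3]@d
def atz(c,u,v,z):
    o,d=ray(c,u,v);return o+d*(z-o[2])/d[2]
def dep(c,u,v):
    o,d=ray(c,u,v);return o+d*c['z_map'][int(round(v)),int(round(u))]
def proj(c,p):
    T=np.linalg.inv(np.array(c['world_from_camera']));q=T[:3,:3]@np.array(p)+T[:3,3];K=c['camera_matrix']
    return K[0,0]*q[0]/-q[2]+K[0,2],K[1,1]*-q[1]/-q[2]+K[1,2]
E
python3 - <<'E'
from h import *
np.set_printoptions(precision=4,suppress=True)
o=sensors.get_obs();print(o)
for n in('top','side'):
    c=snap(n,n+'1.png');print(n,[k for k in c],c['world_from_camera'],c['camera_matrix'])
    for t,z in(('stud_left',.0775),('stud_middle',.0775),('stud_right',.0775),('collar_mid',.01),('fixture',0),('post',0),('lens_ring',0),('mirror_block',0)):
        for r in models.spot_point(t,n)[:4]:
            u,v=r['location'];print(t,r['conf'],np.round([u,v],1),atz(c,u,v,z),dep(c,u,v))
E
```

```text
pics
{'time': 0.0, 'q': array([-72.0787,   5.01  ,  10.0335,  95.0999,  -0.0003,  90.0005]), 'qd': array([ 0.0572,  0.0433,  0.0219,  0.0112,  0.0588, -0.0758]), 'joint_efforts': array([ -0.0023, -52.0392,  46.4801,   0.0164,  -0.0001,   0.    ]), 'ee_pos': array([ 0.1692, -0.5232,  0.3032]), 'tcp_rot': array([-90.0003,   0.0764, -72.0792]), 'wrist_force': array([-0.8858,  0.1773, -1.0265]), 'torque': array([-0.0196, -0.0261,  0.0156]), 'opening': 0.08552105238925571}
top ['pixels', 'z_map', 'camera_matrix', 'world_from_camera'] [[ 0.0221  0.9977 -0.0636  0.4547]
 [-0.9998  0.0221  0.0001 -0.017 ]
 [ 0.0015  0.0636  0.998   1.4414]
 [ 0.      0.      0.      1.    ]] [[482.7514   0.     254.2481]
 [  0.     482.7514 187.4259]
 [  0.       0.       1.    ]]
stud_left 0.56 [199.8 178.2] [0.5644 0.1377 0.0775] [0.5653 0.1389 0.0669]
stud_middle 0.72 [225.7 172.6] [0.582  0.0648 0.0775] [0.5834 0.0657 0.0617]
stud_middle 0.18 [228.4 161.7] [0.6132 0.0579 0.0775] [0.6146 0.0586 0.0652]
stud_right 0.63 [258.3 170.8] [ 0.5892 -0.0276  0.0775] [ 0.5907 -0.0277  0.0615]
collar_mid 0.64 [199.3
[... 1414 characters left out ...]
1  ] [0.4441 0.1399 0.021 ]
collar_mid 0.65 [287.1 293.1] [0.3232 0.1306 0.01  ] [0.1174 0.4961 0.7351]
collar_mid 0.62 [277.4 260.1] [0.3885 0.0768 0.01  ] [0.3921 0.0713 0.0005]
fixture 0.69 [209.2 209.8] [0.6204 0.0574 0.    ] [0.6102 0.0663 0.0149]
fixture 0.42 [186.2 338.5] [0.4218 0.3298 0.    ] [0.4168 0.3326 0.0121]
post 0.66 [200.5 223.8] [0.6049 0.1048 0.    ] [0.5546 0.1452 0.0759]
post 0.59 [206.1 209.2] [0.6281 0.0609 0.    ] [0.6188 0.0688 0.0134]
post 0.58 [185.5 338.9] [0.4223 0.3312 0.    ] [0.4181 0.3335 0.0103]
lens_ring 0.49 [339.9 157.7] [ 0.4637 -0.3351  0.    ] [ 0.4612 -0.3291  0.0053]
mirror_block 0.65 [299.2 131.1] [ 0.6308 -0.3675  0.    ] [ 0.6255 -0.3586  0.0076]
```

View pictures.

```bash
python3 - <<'E'
import cv2
a=cv2.imread('pics/top1.png');b=cv2.imread('pics/side1.png')
cv2.imwrite('pics/topz.png',cv2.resize(a[130:290,120:320],None,fx=4,fy=3.75,interpolation=cv2.INTER_CUBIC))
cv2.imwrite('pics/sidez.png',cv2.resize(b[150:350,150:350],None,fx=3,fy=3,interpolation=cv2.INTER_CUBIC))
E
```

```text
(no output)
```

View pics/top1.png

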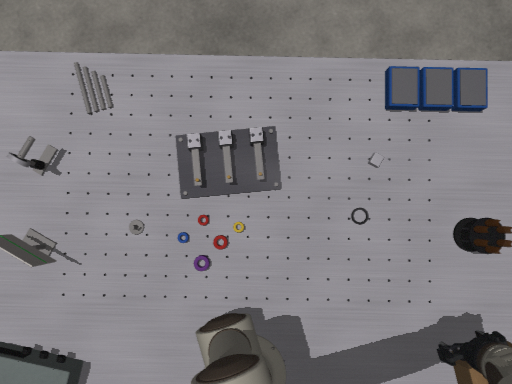

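View pics/topz.png

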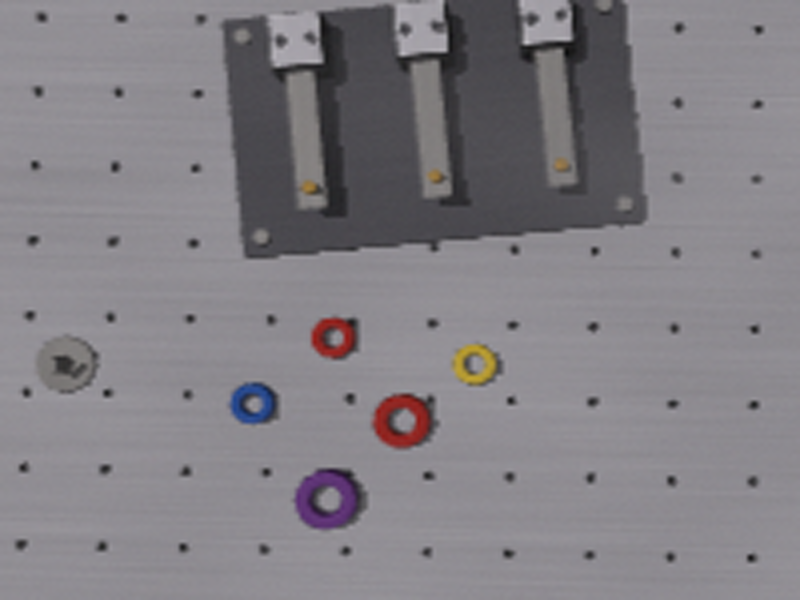

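View pics/sidez.png

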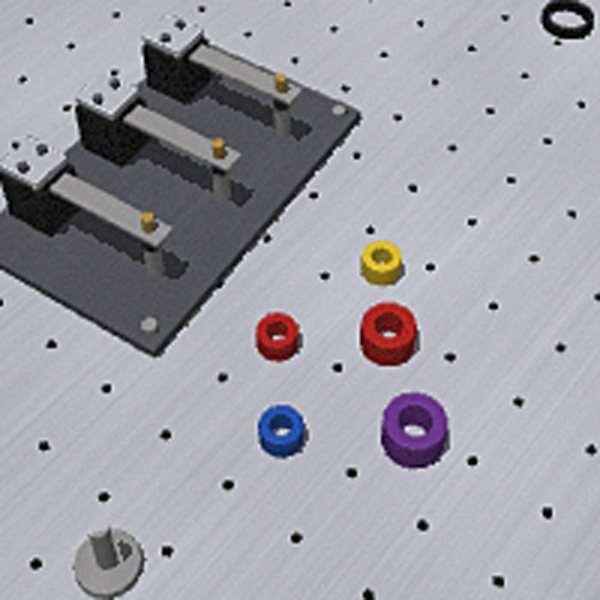

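The crop shows the small red ring at top (203,220), a larger red at (221,242), blue (183,238), purple (202,263) and yellow (239,227). The smaller red one fits. Next, segment the colours to get metric positions and sizes.

```bash
cat > seg.py <<'E'
from h import *
def blobs(img,kind,mn=3):
    h=cv2.cvtColor(img,cv2.COLOR_BGR2HSV)
    if kind=='red': m=((h[...,0]<6)|(h[...,0]>174))&(h[...,1]>150)&(h[...,2]>60)
    else: m=(h[...,0]>10)&(h[...,0]<24)&(h[...,1]>110)&(h[...,2]>60)
    n,l,s,c=cv2.connectedComponentsWithStats(m.astype(np.uint8))
    return [(c[i],s[i]) for i in range(1,n) if s[i][4]>=mn]
E
python3 - <<'E'
from seg import *
np.set_printoptions(precision=4,suppress=True)
for n in('top','side'):
    c=imaging.camera(n)
    for k,z in(('red',.015),('brass',.073)):
        for p,s in blobs(c['pixels'],k):
            if 150<p[0]<300 and 130<p[1]<320: print(n,k,p,s,atz(c,*p,z))
E
```

```text
top red [202.7193 219.4386] [198 215  10  10  57] [0.4477 0.1326 0.015 ]
top red [220.0098 241.8137] [214 235  13  14 102] [0.3832 0.0799 0.015 ]
top brass [259.5 173.5] [259 173   2   2   4] [ 0.582  -0.0312  0.073 ]
top brass [228.2 176.4] [227 176   3   2   5] [0.5717 0.0576 0.073 ]
top brass [197.     179.7143] [196 179   3   3   7] [0.5603 0.1461 0.073 ]
top brass [234.9 226.5] [233 224   5   6  10] [0.4301 0.0351 0.073 ]
top brass [242.25 229.5 ] [241 228   3   4   4] [0.4221 0.0141 0.073 ]
side red [279.033  260.9802] [270 251  19  21 303] [0.3824 0.0793 0.015 ]
side red [242.     261.8788] [236 254  13  16 165] [0.4453 0.1333 0.015 ]
side brass [243.35 177.4 ] [242 175   4   6  20] [ 0.5795 -0.0324  0.073 ]
side brass [222.5 199. ] [221 196   4   7  24] [0.5698 0.0561 0.073 ]
side brass [198.84 223.64] [197 221   5   7  25] [0.5597 0.1457 0.073 ]
```

Call:
arm_command --rows '[-4, 0, 4, 0, 1, 0, 1, -8, 0, 8, 0, 2, 0, 1, -12, 0, 12, 0, 3, 0, 1, -16, 0, 16, 0, 4, 0, 1, -20, 0, 20, 0, 5, 0, 1, -23, 0, 23, 0, 6, 0, 1, -26, 0, 26, 0, 7, 0, 1, -29, 0, 29, 0, 8, 0, 1, -32, 0, 32, 0, 9, 0, 1, -34, 0, 34, 0, 10, 0, 1, -36, 0, 36, 0, 11, 0, 1, -37, 0, 37, 0, 11, 0, 1]'

```text
time: 2.0
ee_pos: [0.3972, -0.076, 0.3043]
tcp_rot: [-89.9, -0.0, -83.1]
wrist_force: [1.2, -1.6, -0.3]
opening: 0.0859
```

```bash
python3 - <<'E'
from seg import *
np.set_printoptions(precision=4,suppress=True)
o=sensors.get_obs();print(o['q'],o['ee_pos'],o['tcp_rot'])
c=snap('wrist','w1.png');print(c['world_from_camera'])
E
```

```text
[-10.8347 -14.8105  -8.282   96.4554  -0.0014 162.305 ] [ 0.3972 -0.076   0.3043] [-89.9309  -0.0235 -83.1398]
[[ 0.1194  0.9577  0.2619  0.4627]
 [-0.9928  0.1152  0.0316 -0.0684]
 [ 0.0001 -0.2638  0.9646  0.3737]
 [ 0.      0.      0.      1.    ]]
```

View pics/w1.png

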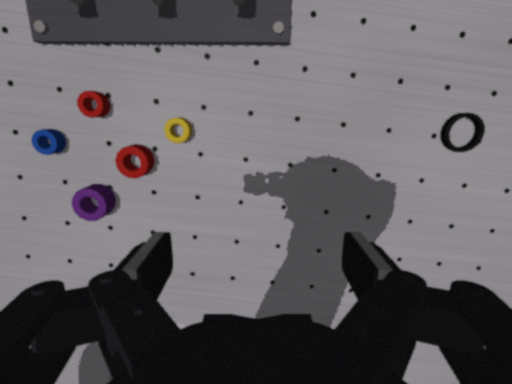

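The wrist view shows the small red ring at (93,104), and the larger one at (135,160). The studs are just off the top edge. I'll shift so the studs show.

Call:
arm_command --rows '[-3, 0, 3, 0, 0, 0, 1, -6, 0, 6, 0, 0, 0, 1, -7, 0, 8, 0, 0, 0, 1, -7, 0, 8, 0, 0, 0, 1, -7, 0, 8, 0, 0, 0, 1]'

```text
time: 2.47
ee_pos: [0.4682, 0.0018, 0.3033]
tcp_rot: [-90.1, 0.0, -83.0]
wrist_force: [-0.3, -0.2, -0.1]
opening: 0.0855
```

```bash
python3 - <<'E'
from seg import *
np.set_printoptions(precision=4,suppress=True)
o=sensors.get_obs();print(o['q'],o['ee_pos'],o['tcp_rot'])
c=snap('wrist','w2.png');print(c['world_from_camera'])
for k,z in(('red',.015),('brass',.073)):
    for p,s in blobs(c['pixels'],k,8): print(k,p,s,atz(c,*p,z))
for t in('stud_left','stud_middle','stud_right'):
    for r in models.spot_point(t,'wrist')[:2]: print(t,r['conf'],r['location'],atz(c,*r['location'],.0775))
E
```

```text
[  0.2217  -6.122   -0.9921  95.2084  -0.0045 173.1732] [0.4682 0.0018 0.3033] [-90.0784   0.0049 -82.9515]
[[ 0.1227  0.9566  0.2643  0.5339]
 [-0.9924  0.1184  0.0323  0.0096]
 [-0.0004 -0.2662  0.9639  0.3726]
 [ 0.      0.      0.      1.    ]]
red [155.1887 167.0956] [143 156  26  24 408] [0.4476 0.1304 0.015 ]
red [191.8257 218.712 ] [176 203  32  32 677] [0.3827 0.0794 0.015 ]
brass [123.0174  64.9739] [116  60  15  11 115] [0.5597 0.1449 0.073 ]
brass [214.5443  65.7468] [210  61  10  11  79] [0.57  0.056 0.073]
brass [305.8659  66.4024] [301  61  10  11  82] [ 0.5804 -0.0328  0.073 ]
brass [243.3636 186.4091] [239 180   7  15  22] [0.4519 0.0145 0.073 ]
stud_left 0.82 [119.7, 63.4] [0.5604 0.146  0.0775]
stud_left 0.23 [497.6, 190.6] [ 0.4822 -0.2589  0.0775]
stud_middle 0.73 [216.6, 64.2] [0.5711 0.0534 0.0775]
stud_right 0.65 [306.1, 67.0] [ 0.5792 -0.0325  0.0775]
```

View pics/w2.png

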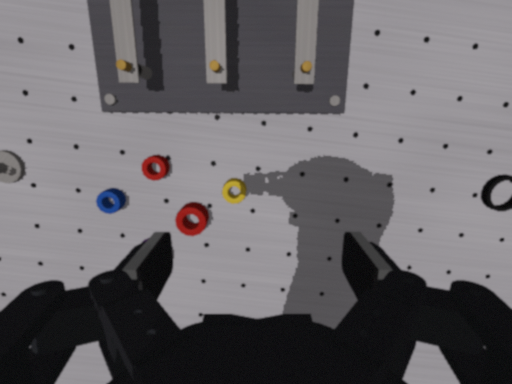

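Call:
arm_command --rows '[0, 0, 0, 0, -7, 0, -1, 0, 0, 0, 0, -14, 0, -1, -1, 0, 1, 0, -21, 0, -1, -2.5, 0, 2, 0, -28, 0, -1, -4, 1, 3, 0, -35, 0, -1, -5.5, 2, 4.5, 0, -42, 0, -1, -7, 3, 6, 0, -49, 0, -1, -8.5, 4, 7, 0, -56, 0, -1, -10, 5, 8, 0, -63, 0, -1, -11.5, 6, 9, 0, -70, 0, -1, -12.5, 7, 10, 0, -77, 0, -1, -13.2, 8, 10.9, 0, -84, 0, -1]'

```text
time: 3.67
ee_pos: [0.5603, 0.1452, 0.2238]
tcp_rot: [-90.0, -0.0, 1.2]
wrist_force: [0.1, -0.8, 0.0]
opening: -0.0001
```

Call:
arm_command --rows '[0, 0, 0, 0, -7, 0, -1, 0, 0, 0, 0, -14, 0, -1, 0, 0, 0, 0, -21, 0, -1, 0, 0, 0, 0, -28, 0, -1, 0, 0, 0, 0, -35, 0, -1, 0, 0, 0, 0, -42, 0, -1, 0, 0, 0, 0, -49, 0, -1, 0, 0, 0, 0, -56, 0, -1, 0, 0, 0, 0, -63, 0, -1, 0, 0, 0, 0, -70, 0, -1, 0, 0, 0, 0, -77, 0, -1, 0, 0, 0, 0, -84, 0, -1]'

```text
time: 4.67
ee_pos: [0.56, 0.144, 0.2244]
tcp_rot: [-90.0, -0.0, 85.2]
wrist_force: [0.0, -0.4, 0.4]
opening: 0.0002
```

Call:
arm_command --rows '[0, 0, 0, 0, -6, 0, -1, 0, 0, 0, 0, -11.5, 0, -1, 0, 0, 0, 0, -11.5, 0, -1, 0, 0, 0, 0, -11.5, 0, -1]'

```text
time: 5.0
ee_pos: [0.56, 0.1443, 0.2243]
tcp_rot: [-90.0, -0.0, 96.2]
wrist_force: [-0.4, -0.5, 0.5]
opening: 0.0001
```

```bash
python3 - <<'E'
from seg import *
np.set_printoptions(precision=4,suppress=True)
o=sensors.get_obs();print(o)
for n in ('wrist','side'):
    c=snap(n,n+'3.png')
a=cv2.imread('pics/side3.png');cv2.imwrite('pics/s3z.png',cv2.resize(a[80:280,120:320],None,fx=3,fy=3))
E
```

```text
{'time': 5.0, 'q': array([14.4507,  7.952 ,  4.5156, 86.5328, -0.0014,  8.2721]), 'qd': array([ 0.3411,  0.3042,  0.1452, -0.1563,  0.0513,  1.3369]), 'joint_efforts': array([  0.0055, -55.8537,  47.0446,  -0.0015,   0.0006,  -0.57  ]), 'ee_pos': array([0.56  , 0.1443, 0.2243]), 'tcp_rot': array([-90.0306,  -0.003 ,  96.1786]), 'wrist_force': array([-0.3588, -0.5022,  0.4582]), 'torque': array([ 0.0584,  0.0061, -0.0491]), 'opening': 8.8509956411266e-05}
```

View pics/s3z.png

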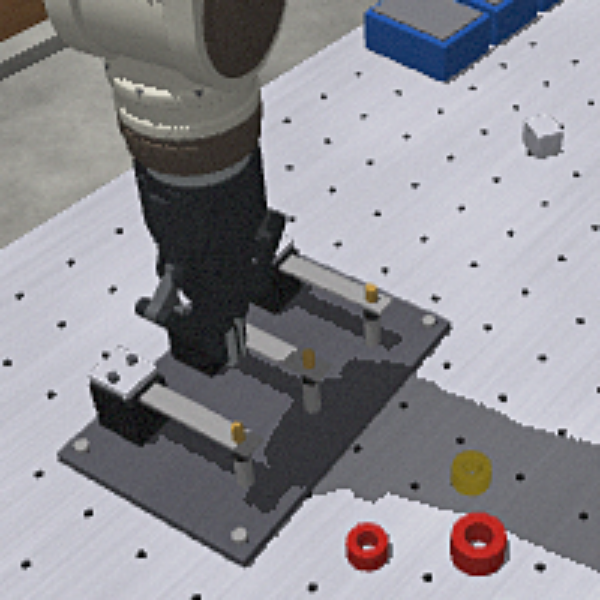

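View pics/wrist3.png

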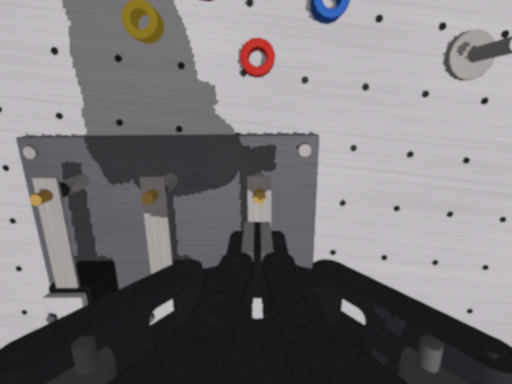

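Call:
arm_command --rows '[0.1, 2, 0, 0, 0, 0, -1, 0.1, 4, 0, 0, 0, 0, -1, 0.1, 6, 0, 0, 0, 0, -1, 0.1, 6.8, 0, 0, 0, 0, -1, 0.1, 6.8, 0, 0, 0, 0, -1, 0.1, 6.8, 0, 0, 0, 0, -1]'

```text
time: 5.6
ee_pos: [0.56, 0.1461, 0.1563]
tcp_rot: [-90.0, 0.0, 96.4]
wrist_force: [0.4, -0.1, -0.0]
opening: 0.0
```

```bash
cat > fz.py <<'E'
from h import *
F=[];P=[]
for i in range(6):
    imaging.camera('wrist');o=sensors.get_obs();F.append(o['wrist_force']);P.append(o['ee_pos'])
print('t',o['time'],'F',np.round(np.mean(F,0),2),'sd',np.round(np.std(F,0),2),'P',np.round(np.mean(P,0),4),np.round(np.std(P,0),4),o['tcp_rot'])
E
python3 fz.py
```

```text
t 5.9 F [ 0.2  -0.01 -0.23] sd [0.28 0.76 0.31] P [0.5605 0.1463 0.1572] [0.0001 0.     0.0002] [-9.00852595e+01 -1.39725568e-02  9.64127226e+01]
```

Call:
arm_command --rows '[0, 0.3, 0, 0, 0, 0, -1, 0, 0.6, 0, 0, 0, 0, -1, 0, 0.8, 0, 0, 0, 0, -1, 0, 1, 0, 0, 0, 0, -1, 0, 1.2, 0, 0, 0, 0, -1, 0, 1.2, 0, 0, 0, 0, -1, 0, 1.2, 0, 0, 0, 0, -1]'

```text
time: 6.48
ee_pos: [0.5598, 0.1462, 0.144]
tcp_rot: [-90.0, -0.0, 96.4]
wrist_force: [-3.9, -0.8, 4.9]
opening: 0.0002
```

```bash
python3 fz.py
```

```text
t 6.7833 F [-3.84 -0.27  5.47] sd [0.25 0.43 0.48] P [0.5598 0.1462 0.1442] [0. 0. 0.] [-8.99943621e+01 -4.97065271e-03  9.64239331e+01]
```

Call:
arm_command --rows '[0, 0.1, 0, 0, 0, 0, -1, 0, 0.2, 0, 0, 0, 0, -1, 0, 0.3, 0, 0, 0, 0, -1, 0, 0.3, 0, 0, 0, 0, -1, 0, 0.3, 0, 0, 0, 0, -1]'

```text
time: 7.2
ee_pos: [0.5598, 0.1462, 0.1414]
tcp_rot: [-90.0, -0.0, 96.4]
wrist_force: [-4.2, -0.6, 7.1]
opening: -0.0003
```

```bash
python3 fz.py
```

```text
t 7.5 F [-4.73 -0.48  7.3 ] sd [0.35 0.57 0.27] P [0.5598 0.1462 0.1415] [0. 0. 0.] [-9.00006609e+01 -5.99365322e-03  9.64216401e+01]
```

Call:
arm_command --rows '[0, 0.05, 0, 0, 0, 0, -1, 0, 0.1, 0, 0, 0, 0, -1, 0, 0.1, 0, 0, 0, 0, -1, 0, 0.1, 0, 0, 0, 0, -1]'

```text
time: 7.83
ee_pos: [0.5597, 0.1462, 0.1405]
tcp_rot: [-90.0, -0.0, 96.4]
wrist_force: [-4.5, -1.1, 8.1]
opening: 0.0001
```

Call:
arm_command --rows '[0, 0.05, 0, 0, 0, 0, -1, 0, 0.1, 0, 0, 0, 0, -1, 0, 0.1, 0, 0, 0, 0, -1, 0, 0.1, 0, 0, 0, 0, -1]'

```text
time: 8.17
ee_pos: [0.5597, 0.1462, 0.1396]
tcp_rot: [-90.0, -0.0, 96.4]
wrist_force: [-6.2, -1.8, 9.0]
opening: -0.0001
```

```bash
python3 fz.py
```

```text
t 8.4667 F [-5.71 -0.82  9.23] sd [0.24 0.76 0.55] P [0.5597 0.1462 0.1396] [0. 0. 0.] [-8.99960681e+01 -1.08144879e-02  9.64276083e+01]
```

Call:
arm_command --rows '[0, 0.05, 0, 0, 0, 0, -1, 0, 0.05, 0, 0, 0, 0, -1, 0, 0.05, 0, 0, 0, 0, -1]'

```text
time: 8.72
ee_pos: [0.5597, 0.1462, 0.1391]
tcp_rot: [-90.0, -0.0, 96.4]
wrist_force: [-5.2, -0.3, 8.5]
opening: -0.0001
```

Call:
arm_command --rows '[0, 0.05, 0, 0, 0, 0, -1, 0, 0.05, 0, 0, 0, 0, -1, 0, 0.05, 0, 0, 0, 0, -1]'

```text
time: 8.97
ee_pos: [0.5597, 0.1462, 0.1387]
tcp_rot: [-90.0, -0.0, 96.4]
wrist_force: [-6.2, -0.9, 9.2]
opening: 0.0003
```

```bash
python3 fz.py
```

```text
t 9.2667 F [-6.06 -1.17  9.71] sd [0.46 0.57 0.31] P [0.5597 0.1462 0.1387] [0. 0. 0.] [-8.99976324e+01 -7.46370536e-03  9.64276202e+01]
```

Call:
arm_command --rows '[0, 0.05, 0, 0, 0, 0, -1, 0, 0.05, 0, 0, 0, 0, -1, 0, 0.05, 0, 0, 0, 0, -1]'

```text
time: 9.52
ee_pos: [0.5597, 0.1462, 0.1382]
tcp_rot: [-90.0, -0.0, 96.4]
wrist_force: [-6.1, -1.4, 10.1]
opening: 0.0002
```

Call:
arm_command --rows '[0, 0.05, 0, 0, 0, 0, -1, 0, 0.05, 0, 0, 0, 0, -1, 0, 0.05, 0, 0, 0, 0, -1]'

```text
time: 9.77
ee_pos: [0.5597, 0.1462, 0.1378]
tcp_rot: [-90.0, -0.0, 96.4]
wrist_force: [-7.6, -1.2, 9.9]
opening: -0.0001
```

```bash
python3 fz.py
```

```text
t 10.0667 F [-6.33 -0.87 10.43] sd [0.48 0.41 0.46] P [0.5597 0.1462 0.1378] [0. 0. 0.] [-8.99947423e+01 -7.81341438e-03  9.64262230e+01]
```

Call:
arm_command --rows '[0, 0.05, 0, 0, 0, 0, -1, 0, 0.05, 0, 0, 0, 0, -1, 0, 0.05, 0, 0, 0, 0, -1]'

```text
time: 10.32
ee_pos: [0.5597, 0.1462, 0.1373]
tcp_rot: [-90.0, -0.0, 96.4]
wrist_force: [-7.1, -1.3, 10.7]
opening: 0.0001
```

Call:
arm_command --rows '[0, 0.05, 0, 0, 0, 0, -1, 0, 0.05, 0, 0, 0, 0, -1, 0, 0.05, 0, 0, 0, 0, -1]'

```text
time: 10.57
ee_pos: [0.5597, 0.1462, 0.137]
tcp_rot: [-90.0, -0.0, 96.4]
wrist_force: [-7.8, -1.5, 12.4]
opening: 0.0001
```

```bash
python3 fz.py
```

```text
t 10.8667 F [-7.22 -0.93 11.81] sd [0.33 0.66 0.39] P [0.5597 0.1462 0.137 ] [0. 0. 0.] [-9.00036191e+01 -1.25391490e-02  9.64242107e+01]
```

Call:
arm_command --rows '[0, 0.03, 0, 0, 0, 0, -1, 0, 0.03, 0, 0, 0, 0, -1, 0, 0.03, 0, 0, 0, 0, -1]'

```text
time: 11.12
ee_pos: [0.5597, 0.1462, 0.1369]
tcp_rot: [-90.0, -0.0, 96.4]
wrist_force: [-7.8, -1.3, 12.2]
opening: 0.0
```

```bash
python3 fz.py
```

```text
t 11.4167 F [-7.6  -1.06 12.89] sd [0.43 0.32 0.47] P [0.5597 0.1462 0.1369] [0. 0. 0.] [-9.00129516e+01 -1.40802556e-02  9.64282199e+01]
```

Left spring: about 0.7–0.8 N/mm, with the stop at about 13.3 mm (steep climb, 15 N resultant). Now to the middle.

Call:
arm_command --rows '[0, -1, 0, 0, 0, 0, -1, 0, -2.2, 0, 0, 0, 0, -1, 0, -2.2, 0, 0, 0, 0, -1, -3, -2.2, 0, 0, 0, 0, -1, -6, -2.2, 0, 0, 0, 0, -1, -8, -2.2, 0, 0, 0, 0, -1, -9, -2.2, 0, 0, 0, 0, -1, -9, -2.2, 0, 0, 0, 0, -1, -9, -2.2, 0, 0, 0, 0, -1, -9, -2.2, 0, 0, 0, 0, -1]'

```text
time: 12.25
ee_pos: [0.57, 0.0576, 0.1574]
tcp_rot: [-90.0, -0.0, 96.4]
wrist_force: [0.2, 0.3, 0.6]
opening: 0.0002
```

```bash
python3 fz.py
```

```text
t 12.55 F [ 0.02  0.32 -0.18] sd [0.88 0.71 0.66] P [0.57   0.0577 0.1575] [0.     0.0002 0.0001] [-9.00000629e+01 -9.81974768e-04  9.64727266e+01]
```

Call:
arm_command --rows '[-0.1, 0.3, 0, 0, 0, 0, -1, -0.1, 0.6, 0, 0, 0, 0, -1, -0.1, 0.8, 0, 0, 0, 0, -1, -0.1, 1, 0, 0, 0, 0, -1, -0.1, 1.2, 0, 0, 0, 0, -1, -0.1, 1.2, 0, 0, 0, 0, -1, -0.1, 1.2, 0, 0, 0, 0, -1]'

```text
time: 13.13
ee_pos: [0.5701, 0.0557, 0.1457]
tcp_rot: [-90.0, 0.0, 96.4]
wrist_force: [-2.2, 0.1, 2.9]
opening: -0.0002
```

```bash
python3 fz.py
```

```text
t 13.4333 F [-2.36 -0.3   3.13] sd [0.33 0.48 0.37] P [0.5702 0.0557 0.1458] [0. 0. 0.] [-9.00060378e+01  1.52076216e-03  9.64216075e+01]
```

Call:
arm_command --rows '[0, 0.1, 0, 0, 0, 0, -1, 0, 0.2, 0, 0, 0, 0, -1, 0, 0.3, 0, 0, 0, 0, -1, 0, 0.3, 0, 0, 0, 0, -1, 0, 0.3, 0, 0, 0, 0, -1]'

```text
time: 13.85
ee_pos: [0.5701, 0.0557, 0.1426]
tcp_rot: [-90.0, -0.0, 96.4]
wrist_force: [-3.1, -0.8, 5.0]
opening: 0.0003
```

```bash
python3 fz.py
```

```text
t 14.15 F [-3.23 -0.47  5.5 ] sd [0.51 0.41 0.42] P [0.5701 0.0557 0.1427] [0. 0. 0.] [-8.99958658e+01  4.21153963e-03  9.64236256e+01]
```

Call:
arm_command --rows '[0, 0.1, 0, 0, 0, 0, -1, 0, 0.15, 0, 0, 0, 0, -1, 0, 0.15, 0, 0, 0, 0, -1]'

```text
time: 14.4
ee_pos: [0.5701, 0.0557, 0.1412]
tcp_rot: [-90.0, 0.0, 96.4]
wrist_force: [-3.2, -0.4, 7.7]
opening: -0.0001
```

Call:
arm_command --rows '[0, 0.05, 0, 0, 0, 0, -1, 0, 0.05, 0, 0, 0, 0, -1, 0, 0.05, 0, 0, 0, 0, -1]'

```text
time: 14.65
ee_pos: [0.5701, 0.0557, 0.1408]
tcp_rot: [-90.0, 0.0, 96.4]
wrist_force: [-4.8, -0.8, 6.8]
opening: -0.0004
```

Call:
arm_command --rows '[0, 0.05, 0, 0, 0, 0, -1, 0, 0.05, 0, 0, 0, 0, -1, 0, 0.05, 0, 0, 0, 0, -1]'

```text
time: 14.9
ee_pos: [0.5701, 0.0557, 0.1403]
tcp_rot: [-90.0, 0.0, 96.4]
wrist_force: [-3.8, -0.5, 6.0]
opening: -0.0
```

```bash
python3 fz.py
```

```text
t 15.2 F [-4.26 -0.67  6.55] sd [0.47 0.46 0.58] P [0.5701 0.0557 0.1404] [0. 0. 0.] [-8.99963950e+01  2.09765431e-03  9.64217451e+01]
```

Call:
arm_command --rows '[0, 0.05, 0, 0, 0, 0, -1, 0, 0.05, 0, 0, 0, 0, -1, 0, 0.05, 0, 0, 0, 0, -1]'

```text
time: 15.45
ee_pos: [0.5701, 0.0557, 0.1399]
tcp_rot: [-90.0, 0.0, 96.4]
wrist_force: [-4.7, -0.3, 7.5]
opening: 0.0002
```

Call:
arm_command --rows '[0, 0.05, 0, 0, 0, 0, -1, 0, 0.05, 0, 0, 0, 0, -1, 0, 0.05, 0, 0, 0, 0, -1]'

```text
time: 15.7
ee_pos: [0.5701, 0.0557, 0.1396]
tcp_rot: [-90.0, 0.0, 96.4]
wrist_force: [-5.7, -0.1, 8.1]
opening: 0.0002
```

Call:
arm_command --rows '[0, 0.05, 0, 0, 0, 0, -1, 0, 0.05, 0, 0, 0, 0, -1, 0, 0.05, 0, 0, 0, 0, -1]'

```text
time: 15.95
ee_pos: [0.57, 0.0557, 0.1393]
tcp_rot: [-90.0, -0.0, 96.4]
wrist_force: [-5.9, 0.2, 10.2]
opening: 0.0001
```

```bash
python3 fz.py
```

```text
t 16.25 F [-6.16 -0.73 10.3 ] sd [0.16 0.26 0.33] P [0.5701 0.0557 0.1393] [0. 0. 0.] [-9.00113049e+01  3.42840491e-04  9.64199748e+01]
```

Call:
arm_command --rows '[0, 0.04, 0, 0, 0, 0, -1, 0, 0.05, 0, 0, 0, 0, -1, 0, 0.05, 0, 0, 0, 0, -1]'

```text
time: 16.5
ee_pos: [0.57, 0.0557, 0.1391]
tcp_rot: [-90.0, -0.0, 96.4]
wrist_force: [-6.8, 0.4, 12.5]
opening: -0.0002
```

```bash
python3 fz.py
```

```text
t 16.8 F [-7.34 -1.13 11.92] sd [0.42 0.27 0.47] P [0.57   0.0557 0.1391] [0. 0. 0.] [-9.00245282e+01  1.87446189e-03  9.64210359e+01]
```

Call:
arm_command --rows '[0, -1, 0, 0, 0, 0, -1, 0, -2, 0, 0, 0, 0, -1, 0, -2, 0, 0, 0, 0, -1, -3, -2, 0, 0, 0, 0, -1, -6, -2, 0, 0, 0, 0, -1, -8, -2, 0, 0, 0, 0, -1, -8.9, -2, 0, 0, 0, 0, -1, -8.9, -2, 0, 0, 0, 0, -1, -8.9, -2, 0, 0, 0, 0, -1, -8.9, -2, 0, 0, 0, 0, -1]'

```text
time: 17.63
ee_pos: [0.5801, -0.0318, 0.1579]
tcp_rot: [-90.0, -0.0, 96.5]
wrist_force: [0.2, 0.3, 0.5]
opening: -0.0003
```

```bash
python3 fz.py
```

```text
t 17.9333 F [-0.06 -0.23  0.2 ] sd [0.43 0.49 0.47] P [ 0.5801 -0.0318  0.1581] [0.     0.0002 0.0001] [-9.00046809e+01 -3.60010581e-03  9.64684188e+01]
```

Call:
arm_command --rows '[0, 0.3, 0, 0, 0, 0, -1, 0, 0.6, 0, 0, 0, 0, -1, 0, 0.8, 0, 0, 0, 0, -1, 0, 1, 0, 0, 0, 0, -1, 0, 1.3, 0, 0, 0, 0, -1, 0, 1.3, 0, 0, 0, 0, -1, 0, 1.3, 0, 0, 0, 0, -1]'

```text
time: 18.52
ee_pos: [0.5801, -0.0327, 0.145]
tcp_rot: [-90.0, -0.0, 96.4]
wrist_force: [-0.7, -0.7, 1.0]
opening: -0.0001
```

```bash
python3 fz.py
```

```text
t 18.8167 F [-1.18 -0.02  1.79] sd [0.34 0.73 0.25] P [ 0.5801 -0.0327  0.1452] [0. 0. 0.] [-9.00005872e+01 -3.22542238e-04  9.64194227e+01]
```

Call:
arm_command --rows '[0, 0.1, 0, 0, 0, 0, -1, 0, 0.2, 0, 0, 0, 0, -1, 0, 0.3, 0, 0, 0, 0, -1, 0, 0.35, 0, 0, 0, 0, -1, 0, 0.35, 0, 0, 0, 0, -1]'

```text
time: 19.23
ee_pos: [0.5801, -0.0327, 0.1415]
tcp_rot: [-90.0, 0.0, 96.4]
wrist_force: [-2.2, -0.4, 1.7]
opening: 0.0001
```

```bash
python3 fz.py
```

```text
t 19.5333 F [-1.97 -0.25  2.52] sd [0.75 0.81 0.43] P [ 0.5801 -0.0327  0.1416] [0. 0. 0.] [-9.00031692e+01  2.68559468e-03  9.64216895e+01]
```

Right spring: 2.5 N at 9 mm, so clearly the weak one. Now on down to its stop.

Call:
arm_command --rows '[0, 0.05, 0, 0, 0, 0, -1, 0, 0.1, 0, 0, 0, 0, -1, 0, 0.1, 0, 0, 0, 0, -1]'

```text
time: 19.78
ee_pos: [0.5802, -0.0327, 0.1405]
tcp_rot: [-90.0, 0.0, 96.4]
wrist_force: [-2.5, -1.0, 2.6]
opening: 0.0
```

Call:
arm_command --rows '[0, 0.05, 0, 0, 0, 0, -1, 0, 0.1, 0, 0, 0, 0, -1, 0, 0.1, 0, 0, 0, 0, -1]'

```text
time: 20.03
ee_pos: [0.5801, -0.0327, 0.1395]
tcp_rot: [-90.0, -0.0, 96.4]
wrist_force: [-2.1, -0.4, 3.8]
opening: 0.0
```

Call:
arm_command --rows '[0, 0.05, 0, 0, 0, 0, -1, 0, 0.08, 0, 0, 0, 0, -1, 0, 0.08, 0, 0, 0, 0, -1]'

```text
time: 20.28
ee_pos: [0.5801, -0.0327, 0.1387]
tcp_rot: [-90.0, -0.0, 96.4]
wrist_force: [-2.1, -1.1, 3.1]
opening: 0.0
```

```bash
python3 fz.py
```

```text
t 20.5833 F [-2.62 -0.27  3.55] sd [0.29 0.48 0.52] P [ 0.5801 -0.0327  0.1388] [0. 0. 0.] [-8.99989473e+01  1.16647847e-03  9.64221612e+01]
```

Call:
arm_command --rows '[0, 0.05, 0, 0, 0, 0, -1, 0, 0.08, 0, 0, 0, 0, -1, 0, 0.08, 0, 0, 0, 0, -1]'

```text
time: 20.83
ee_pos: [0.5802, -0.0327, 0.1382]
tcp_rot: [-90.0, 0.0, 96.4]
wrist_force: [-3.1, -0.7, 5.8]
opening: -0.0003
```

Call:
arm_command --rows '[0, 0.05, 0, 0, 0, 0, -1, 0, 0.08, 0, 0, 0, 0, -1, 0, 0.08, 0, 0, 0, 0, -1]'

```text
time: 21.08
ee_pos: [0.5802, -0.0327, 0.1378]
tcp_rot: [-90.0, 0.0, 96.4]
wrist_force: [-5.0, -0.6, 8.1]
opening: -0.0001
```

```bash
python3 fz.py
```

```text
t 21.3833 F [-4.19 -0.46  8.34] sd [0.68 0.59 0.39] P [ 0.5802 -0.0327  0.1378] [0. 0. 0.] [-9.00304268e+01  6.57465536e-03  9.64196854e+01]
```

Call:
arm_command --rows '[0, 0.04, 0, 0, 0, 0, -1, 0, 0.07, 0, 0, 0, 0, -1, 0, 0.07, 0, 0, 0, 0, -1, 0, 0.07, 0, 0, 0, 0, -1]'

```text
time: 21.72
ee_pos: [0.5802, -0.0327, 0.1375]
tcp_rot: [-90.0, 0.0, 96.4]
wrist_force: [-5.2, -0.3, 10.6]
opening: 0.0001
```

```bash
python3 fz.py
```

```text
t 22.0167 F [-5.38 -0.33 10.94] sd [0.38 0.53 0.28] P [ 0.5802 -0.0327  0.1375] [0. 0. 0.] [-9.00465732e+01  1.24506717e-02  9.64218798e+01]
```

Call:
arm_command --rows '[0, -2, 0, 0, 0, 0, -1, 0, -4, 0, 0, 0, 0, -1, 1, -6.5, 1, 0, 0, 0, -1, 4, -6.5, 3, 0, 0, 0, 0, 7, -6.5, 5, 0, 0, 0, 0.3, 10, -6.5, 7, 0, 0, 0, 0.3, 13, -6.5, 9, 0, 0, 0, 0.3, 16, -6.5, 10.5, 0, 0, 0, 0.3, 17.9, -6.5, 11.4, 0, 0, 0, 0.3, 17.9, -6.5, 11.4, 0, 0, 0, 0.3, 17.9, -6.5, 11.4, 0, 0, 0, 0.3, 17.9, -6.5, 11.4, 0, 0, 0, 0.3]'

```text
time: 23.02
ee_pos: [0.4471, 0.1324, 0.2014]
tcp_rot: [-90.0, 0.0, 96.4]
wrist_force: [-0.6, 0.7, 0.3]
opening: 0.0552
```

```bash
python3 fz.py; python3 - <<'E'
from seg import *
np.set_printoptions(precision=4,suppress=True)
print(sensors.get_obs()['opening'])
for n in('wrist','side','top'):
    c=snap(n,n+'4.png')
    for p,s in blobs(c['pixels'],'red',8): print(n,p,s,atz(c,*p,.015))
E
```

```text
t 23.3167 F [ 0.09  0.34 -0.17] sd [0.43 0.51 0.27] P [0.4473 0.1319 0.2013] [0.0001 0.0001 0.    ] [-8.99822732e+01  3.45512768e-03  9.63556785e+01]
0.05562551917444879
wrist [203.601  106.9588] [ 180   83   50   49 1456] [0.3821 0.0779 0.015 ]
wrist [257.1923 184.1494] [242 167  32  34 676] [0.4456 0.1317 0.015 ]
side [278.9967 261.0332] [270 251  19  21 301] [0.3824 0.0794 0.015 ]
side [241.9317 261.9441] [236 254  13  16 161] [0.4453 0.1335 0.015 ]
top [219.8    241.7579] [214 236  13  13  95] [0.3834 0.0806 0.015 ]
```

View pics/wrist4.png

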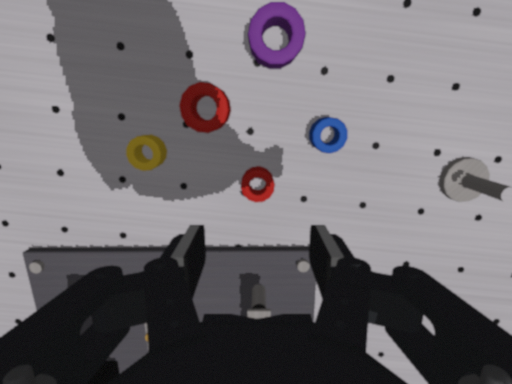

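Call:
arm_command --rows '[0.07, 2, 0.13, 0, 0, 0, 0.3, 0.07, 4, 0.13, 0, 0, 0, 0.3, 0.07, 6, 0.13, 0, 0, 0, 0.3, 0.07, 8, 0.13, 0, 0, 0, 0.3, 0.07, 10, 0.13, 0, 0, 0, 0.3, 0.07, 11.5, 0.13, 0, 0, 0, 0.3, 0.07, 12.4, 0.13, 0, 0, 0, 0.3, 0.07, 12.6, 0.13, 0, 0, 0, 0.3, 0.07, 12.6, 0.13, 0, 0, 0, 0.3, 0.07, 12.6, 0.13, 0, 0, 0, 0.3]'

```text
time: 24.3
ee_pos: [0.4459, 0.1331, 0.0764]
tcp_rot: [-90.1, -0.0, 96.4]
wrist_force: [0.1, -0.7, 0.7]
opening: 0.0556
```

```bash
python3 fz.py; python3 - <<'E'
from seg import *
c=snap('wrist','w5.png');c=snap('side','s5.png')
a=cv2.imread('pics/s5.png');b=cv2.imread('pics/w5.png')
cv2.imwrite('pics/c5.png',np.hstack([cv2.resize(a[160:310,160:310],(400,400)),cv2.resize(b[130:330,156:356],(400,400))]))
E
```

```text
t 24.6 F [-0.17 -0.19  0.07] sd [0.24 0.52 0.37] P [0.4459 0.1331 0.0764] [0.0001 0.     0.0002] [-9.00473068e+01 -8.88249296e-03  9.64235302e+01]
```

View pics/c5.png

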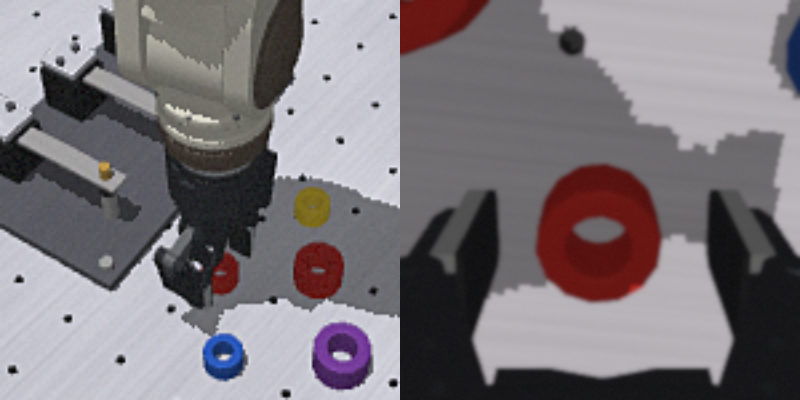

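Call:
arm_command --rows '[0, 0.15, 0, 0, 0, 0, 0.3, 0, 0.15, 0, 0, 0, 0, 0, 0, 0.15, 0, 0, 0, 0, -0.6, 0, 0.15, 0, 0, 0, 0, -0.6, 0, 0.15, 0, 0, 0, 0, -0.6, 0, 0.15, 0, 0, 0, 0, -0.6, 0, 0.15, 0, 0, 0, 0, -0.6]' --force 30

```text
time: 25.28
ee_pos: [0.4455, 0.133, 0.0741]
tcp_rot: [-90.0, -0.0, 96.4]
wrist_force: [0.4, 0.4, 1.2]
opening: 0.0303
```

```bash
python3 fz.py; python3 - <<'E'
from seg import *
print(sensors.get_obs()['opening'])
c=snap('wrist','w6.png')
b=cv2.imread('pics/w6.png')
cv2.imwrite('pics/c6.png',cv2.resize(b[100:340,136:376],(600,600)))
E
```

```text
t 25.5833 F [-0.96  0.1   2.34] sd [0.4  0.54 0.72] P [0.4455 0.133  0.074 ] [0. 0. 0.] [-9.00035565e+01 -1.17394409e-03  9.64226560e+01]
0.030429360660790297
```

View pics/c6.png

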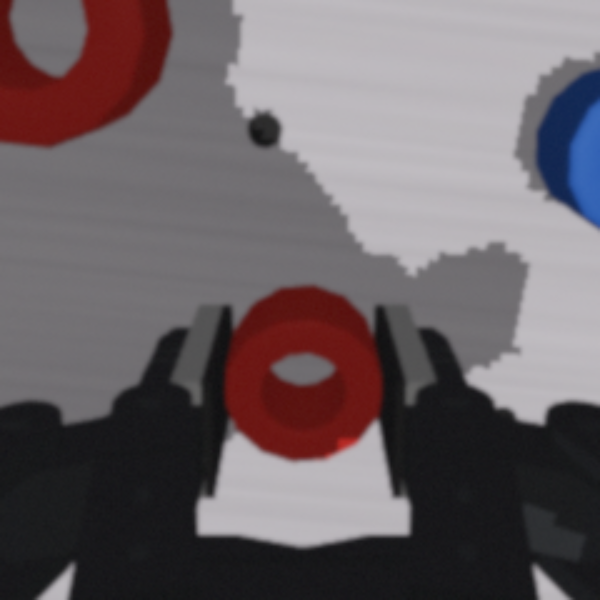

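Call:
arm_command --rows '[0, -1, 0, 0, 0, 0, -0.6, 0, -3, 0, 0, 0, 0, -0.6, 0, -5, 0, 0, 0, 0, -0.6, 0, -7, 0, 0, 0, 0, -0.6, 0, -9, 0, 0, 0, 0, -0.6, 0, -10, 0, 0, 0, 0, -0.6, 0, -10, 0, 0, 0, 0, -0.6]'

```text
time: 26.22
ee_pos: [0.4464, 0.1332, 0.1766]
tcp_rot: [-90.2, -0.0, 96.4]
wrist_force: [-0.0, -0.2, 0.2]
opening: 0.0298
```

```bash
python3 fz.py; python3 - <<'E'
from seg import *
np.set_printoptions(precision=4,suppress=True)
print(sensors.get_obs()['opening'])
c=snap('wrist','w7.png')
for p,s in blobs(c['pixels'],'red',8): print(p,s)
b=cv2.imread('pics/w7.png')
cv2.imwrite('pics/c7.png',cv2.resize(b[100:340,136:376],(600,600)))
c=snap('side','s7.png')
for p,s in blobs(c['pixels'],'red',8): print(p,s)
a=cv2.imread('pics/s7.png')
cv2.imwrite('pics/cs7.png',cv2.resize(a[130:280,160:310],(600,600)))
E
```

```text
t 26.5167 F [ 0.11  0.42 -1.16] sd [0.28 0.72 0.29] P [0.4452 0.1329 0.1732] [0.0003 0.0001 0.0008] [-8.98868008e+01  2.07987656e-02  9.64230374e+01]
0.03028604452763075
[195.6792 109.5094] [ 169   82   56   56 1920]
[256.9099 250.3239] [ 226  216   63   68 3097]
[244.8876 234.6629] [242 227   7  16  89]
[279.043  261.0364] [270 251  19  21 302]
```

View pics/c7.png

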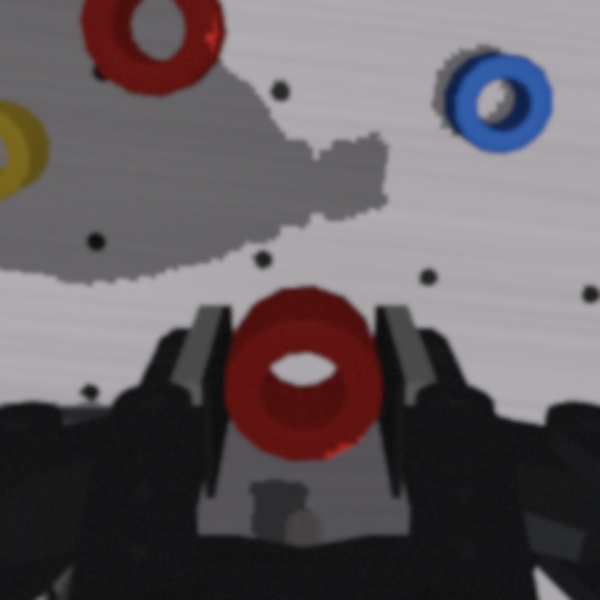

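View pics/cs7.png

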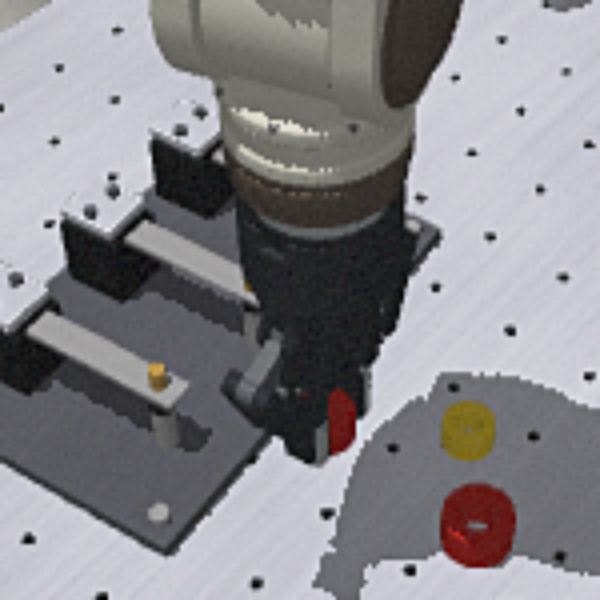

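```bash
python3 - <<'E'
from seg import *
np.set_printoptions(precision=4,suppress=True)
c=snap('wrist');o=sensors.get_obs();P=o['ee_pos'];print(P)
T=np.array(c['world_from_camera']);print(T[:3,3],c['camera_matrix'][0,0])
R=np.array([[-0.1119,0.9937,0],[0,0,-1],[-0.9937,-0.1119,0]])
for uv in[(257.6,254),(257.6,252),(257.6,256)]:
    p=atz(c,*uv,P[2]-.054);print(uv,p,R@(p-P))
# fit by projecting rings
pm=atz(c,257.6,254,P[2]-.054)
img=cv2.resize(c['pixels'],None,fx=3,fy=3,interpolation=cv2.INTER_CUBIC)
for dz in(-.0,-.02):
  for r in(.016,.008):
    pts=[proj(c,pm+[r*np.cos(t),r*np.sin(t),dz]) for t in np.linspace(0,2*np.pi,60)]
    cv2.polylines(img,[np.int32(np.array(pts)*3+1)],True,(0,255,0) if dz==0 else (255,255,0),1)
cv2.imwrite('pics/fit8.png',img[550:950,500:1050])
E
```

```text
[0.4452 0.1329 0.1733]
[0.378  0.125  0.2426] 283.7820514913738
(257.6, 254) [0.4439 0.1328 0.1193] [0.     0.054  0.0013]
(257.6, 252) [0.4429 0.1327 0.1193] [0.     0.054  0.0024]
(257.6, 256) [0.445  0.1329 0.1193] [0.     0.054  0.0003]
```

View pics/fit8.png

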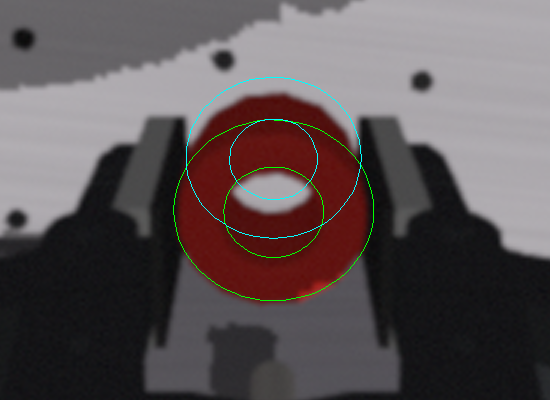

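```bash
python3 - <<'E'
from seg import *
np.set_printoptions(precision=4,suppress=True)
c=snap('wrist');o=sensors.get_obs();P=o['ee_pos'];print(P)
h=cv2.cvtColor(c['pixels'],cv2.COLOR_BGR2HSV)
m=((h[...,0]<6)|(h[...,0]>174))&(h[...,1]>120)&(h[...,2]>40);m[:205]=0
R=np.array([[-0.1119,0.9937,0],[0,0,-1],[-0.9937,-0.1119,0]])
vs,us=np.nonzero(m&(c['z_map']>0))
Q=np.array([R@(dep(c,u,v)-P) for u,v in zip(us,vs)])
print(len(Q));hist=np.histogram(Q[:,1],bins=np.arange(.04,.09,.002));print(hist)
top=Q[np.abs(Q[:,1]-np.median(Q[:,1]))<.004]
print(len(top),top.min(0),top.max(0),np.median(top,0))
for v in range(214,300,5):
    print(v,c['pixels'][v,257],c['z_map'][v,257],R@(dep(c,257,v)-P))
E
```

```text
[0.4453 0.1329 0.1735]
3188
(array([   0,    0,    0,    0,    0,    3,  106, 1823,  300,  168,  150,
        141,  145,  127,  131,   80,   14,    0,    0,    0,    0,    0,
          0,    0]), array([0.04 , 0.042, 0.044, 0.046, 0.048, 0.05 , 0.052, 0.054, 0.056,
       0.058, 0.06 , 0.062, 0.064, 0.066, 0.068, 0.07 , 0.072, 0.074,
       0.076, 0.078, 0.08 , 0.082, 0.084, 0.086, 0.088]))
2347 [-0.0158  0.0516 -0.0159] [0.0148 0.0594 0.015 ] [-0.0003  0.0551  0.0005]
214 [104 101 124] 0.25824365 [-0.0002  0.1737 -0.0229]
219 [14 15 81] 0.14504023 [-0.0003  0.0665  0.0143]
224 [16 19 82] 0.1383563 [-0.0003  0.0596  0.0145]
229 [ 19  22 100] 0.13498537 [-0.0003  0.0558  0.0135]
234 [18 19 97] 0.13393274 [-0.0003  0.0542  0.0116]
239 [20 22 97] 0.13436492 [-0.0003  0.054   0.0091]
244 [172 168 171] 0.26616767 [-0.0002  0.1737 -0.0528]
249 [173 169 172] 0.26865226 [-0.0002  0.1748 -0.0585]
254 [ 80  78 105] 0.1573409 [-0.0003  0.0729 -0.0089]
259 [11 14 81] 0.15122977 [-0.0003  0.0667 -0.0085]
264 [13 17 81] 0.14715241 [-0.0003  0.0623 -0.0089]
269 [13 17 82] 0.14276223 [-0.0003  0.0578 -0.0091]
274 [18 19 99] 0.14036158 [-0.0003  0.055  -0.0102]
279 [18 20 97] 0.14108585 [-0.0003  0.055  -0.013 ]
284 [60 57 91] 0.14185032 [-0.0003  0.055  -0.0158]
289 [89 84 86] 0.26683185 [-0.0002  0.1632 -0.094 ]
294 [55 52 54] 0.26678663 [-0.0002  0.1619 -0.0985]
299 [55 53 54] 0.26865026 [-0.0002  0.1623 -0.1042]
```

Call:
arm_command --rows '[-1, -1, -0.6, 0, 0, 0, -0.6, -4, -1, -2.6, 0, 0, 0, -0.6, -7, -1, -4.5, 0, 0, 0, -0.6, -10, -1, -6.4, 0, 0, 0, -0.6, -13, -1, -8.4, 0, 0, 0, -0.6, -15.5, -1, -10, 0, 0, 0, -0.6, -17, -1, -11, 0, 0, 0, -0.6, -17.95, -1, -11.57, 0, 0, 0, -0.6, -17.95, -1, -11.57, 0, 0, 0, -0.6, -17.95, -1, -11.57, 0, 0, 0, -0.6, -17.95, -1, -11.57, 0, 0, 0, -0.6]'

```text
time: 27.63
ee_pos: [0.5799, -0.0316, 0.184]
tcp_rot: [-90.0, -0.0, 96.5]
wrist_force: [0.9, 1.1, -0.7]
opening: 0.0304
```

```bash
python3 fz.py; python3 - <<'E'
from seg import *
np.set_printoptions(precision=4,suppress=True)
c=snap('wrist','w9.png');o=sensors.get_obs();P=o['ee_pos'];print(P,o['opening'])
cv2.imwrite('pics/c9.png',cv2.resize(c['pixels'][170:330,176:336],(640,640)))
c=snap('side','s9.png');cv2.imwrite('pics/cs9.png',cv2.resize(c['pixels'][100:250,170:320],(600,600)))
for k in ('red','brass'):
    for p,s in blobs(c['pixels'],k,8): print(k,p,s)
E
```

```text
t 27.9333 F [ 0.04  0.32 -0.87] sd [0.4  0.39 0.25] P [ 0.5801 -0.0316  0.1843] [0.0001 0.0002 0.0001] [-9.00222760e+01  3.86873522e-03  9.64673094e+01]
[ 0.5804 -0.032   0.1842] 0.030281309698094765
red [245.75   162.1167] [243 156   6  14  60]
red [278.9672 261.0918] [270 251  19  21 305]
brass [96.268  97.8866] [   0   39  207  115 2813]
brass [284.8519  49.0093] [275  41  26  15 216]
brass [409.8997  73.8225] [ 358   48  107   51 1256]
brass [452.6667  71.4444] [450  70   6   4   9]
brass [469.7692  75.2308] [466  73   9   6  13]
brass [477.625  80.75 ] [476  79   5   5   8]
brass [484.6471  84.8824] [482  80   6  11  17]
brass [450.3333  98.0303] [447  93  10  10  33]
brass [478.6296  98.4444] [476  92   7  14  27]
brass [468.5652 105.6087] [462 103  15   6  23]
brass [243.3158 177.5789] [242 175   4   6  19]
brass [222.5 199. ] [221 196   4   7  24]
brass [198.84 223.64] [197 221   5   7  25]
```

View pics/c9.png

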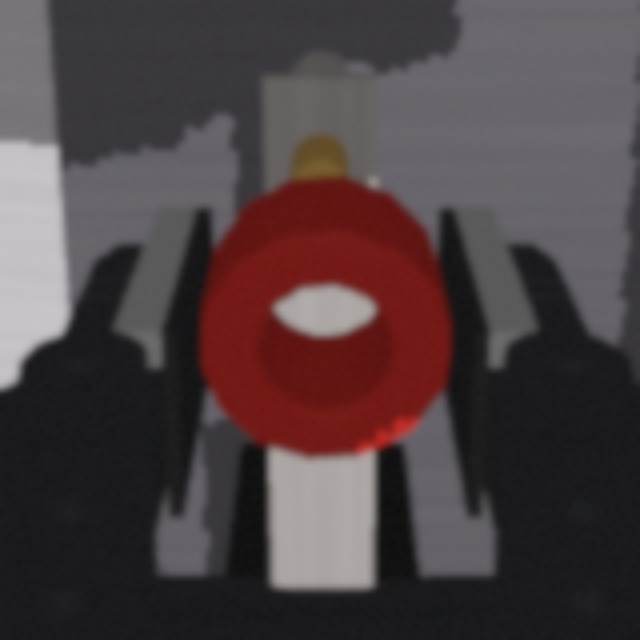

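View pics/cs9.png

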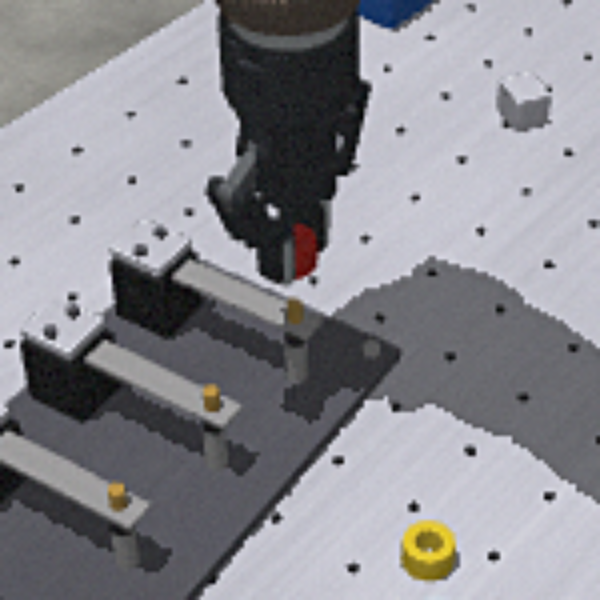

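```bash
python3 - <<'E'
from seg import *
np.set_printoptions(precision=4,suppress=True)
c=snap('wrist');o=sensors.get_obs();P=o['ee_pos'];print(P)
img=cv2.resize(c['pixels'],None,fx=4,fy=4,interpolation=cv2.INTER_CUBIC)
for ce,z,r,col in[((.5804,-.0327),.0775,.005,(0,255,0)),((.5804,-.0327),.0635,.005,(255,255,0)),((P[0]+.0005,P[1]-.0003),P[2]-.055,.016,(0,255,0)),((P[0]+.0005,P[1]-.0003),P[2]-.075,.016,(255,255,0))]:
    pts=[proj(c,(ce[0]+r*np.cos(t),ce[1]+r*np.sin(t),z)) for t in np.linspace(0,2*np.pi,60)]
    cv2.polylines(img,[np.int32(np.array(pts)*4+2)],True,col,1)
cv2.imwrite('pics/fit10.png',img[680:1320,704:1344])
h=cv2.cvtColor(c['pixels'],cv2.COLOR_BGR2HSV)
for v in range(200,216):print(v,h[v,256],dep(c,256,v))
E
```

```text
[ 0.5804 -0.0323  0.1841]
200 [  8  10 100] [ 0.5736 -0.0338  0.0633]
201 [ 10  15 101] [ 0.5746 -0.0337  0.0626]
202 [ 18  30 101] [ 0.5754 -0.0336  0.0623]
203 [ 17  71 100] [ 0.5759 -0.0336  0.0631]
204 [ 19 129  99] [ 0.5763 -0.0335  0.064 ]
205 [ 19 154  98] [ 0.5761 -0.0335  0.0669]
206 [ 20 154  98] [ 0.5762 -0.0335  0.0686]
207 [ 20 149  99] [ 0.5763 -0.0335  0.0705]
208 [ 20 155  99] [ 0.576  -0.0335  0.0733]
209 [ 19 154 106] [ 0.5761 -0.0335  0.0751]
210 [ 20 149 116] [ 0.5764 -0.0335  0.0761]
211 [ 20 150 119] [ 0.5771 -0.0334  0.0761]
212 [ 19 151 118] [ 0.5774 -0.0333  0.0772]
213 [ 17 157 115] [ 0.5784 -0.0332  0.0764]
214 [ 12 180 105] [ 0.5793 -0.0331  0.076 ]
215 [  5 203  99] [ 0.5664 -0.0345  0.112 ]
```

View pics/fit10.png

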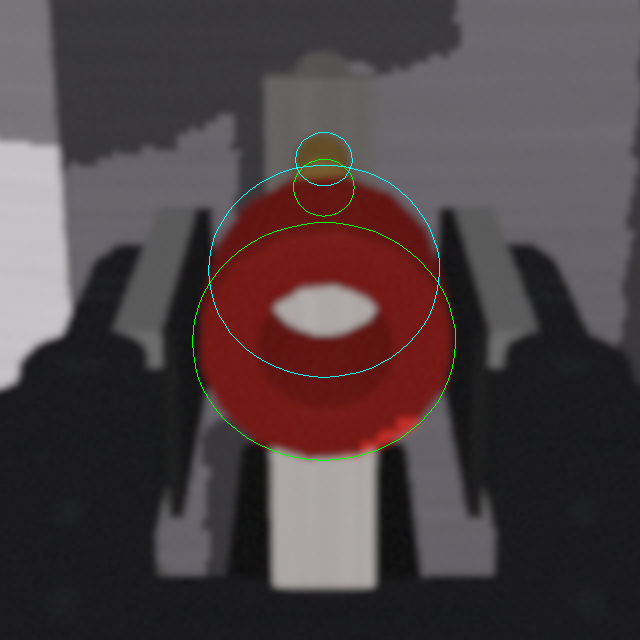

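Call:
arm_command --rows '[-0.05, 1, 0, 0, 0, 0, -0.6, -0.05, 2, 0, 0, 0, 0, -0.6, -0.05, 2.4, 0, 0, 0, 0, -0.6, -0.05, 2.7, 0, 0, 0, 0, -0.6, -0.05, 3, 0, 0, 0, 0, -0.6, -0.05, 3.2, 0, 0, 0, 0, -0.6, -0.05, 3.2, 0, 0, 0, 0, -0.6]'

```text
time: 28.67
ee_pos: [0.5805, -0.033, 0.1516]
tcp_rot: [-90.0, -0.0, 96.4]
wrist_force: [0.2, -0.3, -1.0]
opening: 0.0303
```

```bash
python3 fz.py
```

```text
t 28.9667 F [ 0.01  0.12 -0.49] sd [0.16 0.37 0.52] P [ 0.5807 -0.033   0.1522] [0.0001 0.     0.0001] [-9.00245566e+01  4.16301327e-03  9.64240189e+01]
```

Call:
arm_command --rows '[0, 0.3, 0, 0, 0, 0, -0.6, 0, 0.6, 0, 0, 0, 0, -0.6, 0, 0.7, 0, 0, 0, 0, -0.6, 0, 0.7, 0, 0, 0, 0, -0.6, 0, 0.7, 0, 0, 0, 0, -0.6]'

```text
time: 29.38
ee_pos: [0.5805, -0.0329, 0.1448]
tcp_rot: [-90.0, -0.0, 96.4]
wrist_force: [0.2, 0.3, -1.1]
opening: 0.0305
```

```bash
python3 fz.py;  python3 - <<'E'
from seg import *
c=snap('wrist');a=cv2.resize(c['pixels'][170:330,176:336],(400,400))
c=snap('side');b=cv2.resize(c['pixels'][130:230,190:290],(400,400))
cv2.imwrite('pics/c11.png',np.hstack([a,b]))
E
```

```text
t 29.6833 F [-0.04  0.   -0.76] sd [0.32 0.62 0.51] P [ 0.5806 -0.0329  0.1451] [0.     0.     0.0001] [-9.00115554e+01  3.80113223e-03  9.64200979e+01]
```

View pics/c11.png

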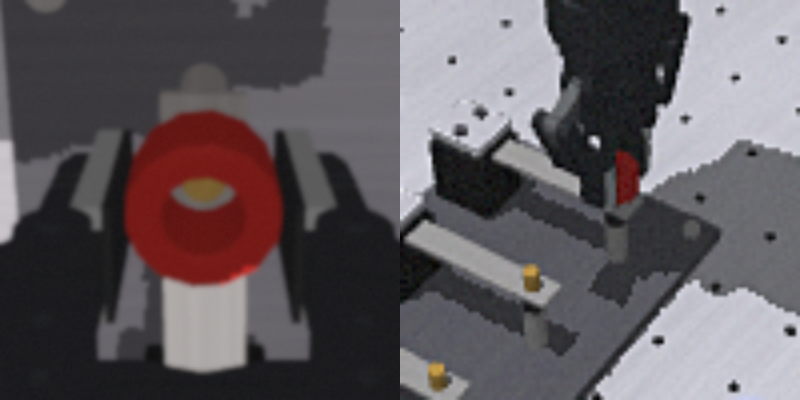

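Call:
arm_command --rows '[0, 0.3, 0, 0, 0, 0, -0.6, 0, 0.6, 0, 0, 0, 0, -0.6, 0, 0.75, 0, 0, 0, 0, -0.6, 0, 0.75, 0, 0, 0, 0, -0.6]'

```text
time: 30.12
ee_pos: [0.5803, -0.0329, 0.1368]
tcp_rot: [-89.9, -0.0, 96.4]
wrist_force: [-0.1, 0.3, -1.4]
opening: 0.0304
```

```bash
python3 fz.py;  python3 - <<'E'
from seg import *
c=snap('wrist');a=cv2.resize(c['pixels'][170:330,176:336],(400,400))
c=snap('side');b=cv2.resize(c['pixels'][130:230,190:290],(400,400))
cv2.imwrite('pics/c12.png',np.hstack([a,b]))
E
```

```text
t 30.4167 F [-0.03  0.12 -1.03] sd [0.27 0.32 0.28] P [ 0.5806 -0.0329  0.1374] [0.0001 0.     0.0002] [-9.00122182e+01  4.48761265e-05  9.64213711e+01]
```

View pics/c12.png

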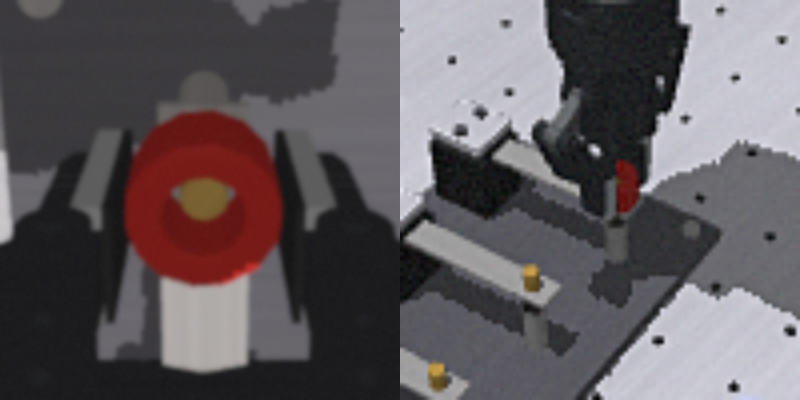

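Call:
arm_command --rows '[0, 0.1, 0, 0, 0, 0, -0.6, 0, 0.2, 0, 0, 0, 0, -0.6, 0, 0.2, 0, 0, 0, 0, -0.6]'

```text
time: 30.77
ee_pos: [0.5806, -0.0329, 0.1353]
tcp_rot: [-90.0, -0.0, 96.4]
wrist_force: [0.7, 0.1, 0.1]
opening: 0.0305
```

```bash
python3 fz.py
```

```text
t 31.0667 F [ 0.37 -0.19 -0.26] sd [0.22 0.68 0.52] P [ 0.5806 -0.0329  0.1355] [0. 0. 0.] [-9.00094183e+01  2.34990070e-03  9.64232287e+01]
```

Call:
arm_command --rows '[0, 0, 0, 0, 0, 0, -0.2, 0, 0, 0, 0, 0, 0, -0.1, 0, 0, 0, 0, 0, 0, 0, 0, 0, 0, 0, 0, 0, 0.2, 0, 0, 0, 0, 0, 0, 0.3, 0, 0, 0, 0, 0, 0, 0.3, 0, 0, 0, 0, 0, 0, 0.3]'

```text
time: 31.65
ee_pos: [0.5806, -0.033, 0.1355]
tcp_rot: [-90.0, 0.0, 96.4]
wrist_force: [0.6, -0.2, -0.7]
opening: 0.0554
```

```bash
python3 fz.py;  python3 - <<'E'
from seg import *
print(sensors.get_obs()['opening'])
c=snap('wrist');a=cv2.resize(c['pixels'][170:330,176:336],(400,400))
c=snap('side');b=cv2.resize(c['pixels'][130:230,190:290],(400,400))
cv2.imwrite('pics/c13.png',np.hstack([a,b]))
E
```

```text
t 31.95 F [-0.08  0.3   0.26] sd [0.43 0.51 0.3 ] P [ 0.5806 -0.0329  0.1355] [0. 0. 0.] [-8.99980586e+01 -1.18378619e-03  9.64218496e+01]
0.05524719952353068
```

View pics/c13.png

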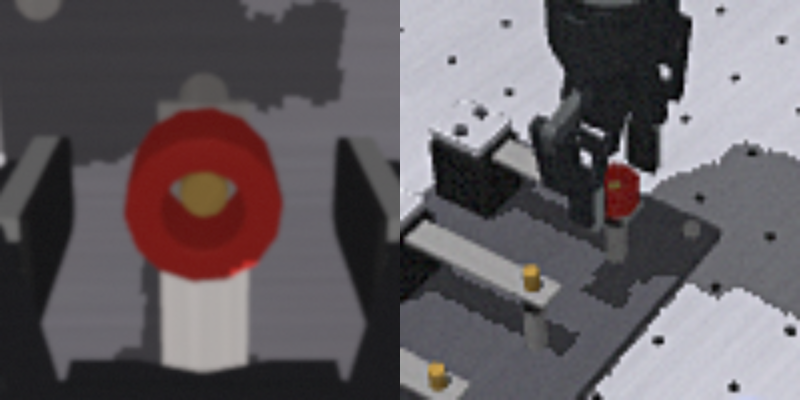

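Released, with the stud inside the hole. Lifting straight up, then backing off.

Call:
arm_command --rows '[0, -1, 0, 0, 0, 0, 0.3, 0, -2, 0, 0, 0, 0, 0.3, 0, -4, 0, 0, 0, 0, 0.3, 0, -7, 0, 0, 0, 0, 0.3, 0, -10, 0, 0, 0, 0, 0.3, 0, -12, 4, 0, 0, 0, 0.3, 0, -12, 8, 0, 0, 0, 0.3, 0, -12, 12, 0, 0, 0, 0.3, 0, -12, 15, 0, 0, 0, 0.3, 0, -12, 16, 0, 0, 0, 0.3, 0, -12, 16, 0, 0, 0, 0.3]'

```text
time: 32.97
ee_pos: [0.4201, -0.0511, 0.2575]
tcp_rot: [-90.2, 0.0, 96.4]
wrist_force: [1.6, -0.2, 0.5]
opening: 0.0552
```

```bash
python3 fz.py;  python3 - <<'E'
from seg import *
np.set_printoptions(precision=4,suppress=True)
c=snap('top','t14.png');a=cv2.resize(c['pixels'][140:200,230:290],(400,400),interpolation=cv2.INTER_CUBIC)
for p,s in blobs(c['pixels'],'red',8): print('top',p,s,atz(c,*p,.075))
c=snap('side','s14.png');b=cv2.resize(c['pixels'][150:200,218:268],(400,400),interpolation=cv2.INTER_CUBIC)
for p,s in blobs(c['pixels'],'red',8): print('side',p,s,atz(c,*p,.07))
cv2.imwrite('pics/c14.png',np.hstack([a,b]))
h=cv2.cvtColor(c['pixels'],cv2.COLOR_BGR2HSV)
m=((h[...,0]<6)|(h[...,0]>174))&(h[...,1]>150)&(h[...,2]>60)
Q=np.array([dep(c,u,v) for v,u in zip(*np.nonzero(m)) if v<200]);print(len(Q),Q.min(0),Q.max(0),np.median(Q,0))
E
```

```text
t 33.2667 F [0.1  0.15 0.06] sd [0.4  0.21 0.29] P [ 0.4223 -0.0508  0.256 ] [0.0004 0.0001 0.0006] [-8.99656069e+01 -9.52374068e-03  9.64411824e+01]
top [220.0098 241.8137] [214 235  13  14 102] [0.3863 0.0759 0.075 ]
side [243.2016 177.1008] [237 171  13  13 129] [ 0.5826 -0.0354  0.07  ]
side [279.0363 261.0099] [270 251  19  21 303] [0.3621 0.1112 0.07  ]
129 [ 0.1174 -0.0496  0.0627] [0.5952 0.4961 0.7351] [ 0.5771 -0.0285  0.0796]
```

View pics/c14.png

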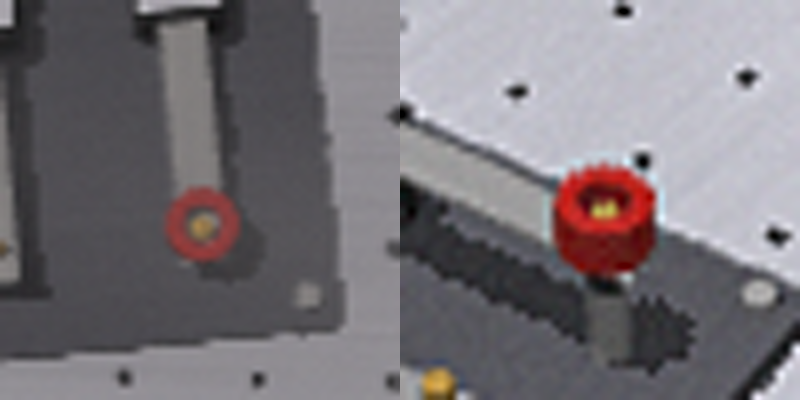

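View pics/s14.png

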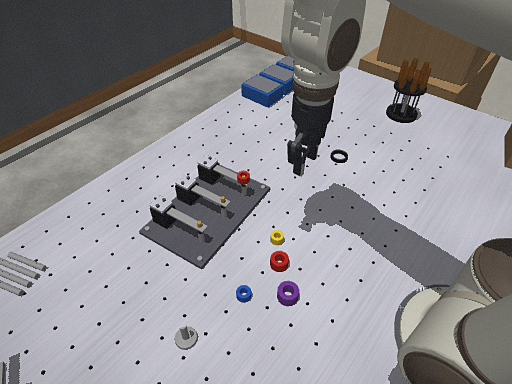

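The collar sits flat with the stud in its hole: side (243,177), top crop centred. The other rings are where they were and the arm is clear, so I'm handing in.

```bash
python3 -c "
from h import *
print(bot.job_done())"
```

```text
the job is handed in; nothing more can be done
None
```

I pressed all three springs down to their stops, left to right, and put the smaller red collar flat over the stud of the right spring, which is the weakest. I handed the job in at about 33 s of the 72 s allowed.

| Spring | Vertical force at depth | Stiffness | Stop at about | Peak measured vertical force | Peak measured total force |
|---|---|---|---|---|---|
| Left | 7.3 N at 9 mm | 0.7–0.8 N/mm | 13.3 mm | 12.9 N | 15 N |
| Middle | 6.6 N at 10 mm | about 0.65 N/mm | 10.7 mm | 12.5 N | 14 N |
| Right | 2.5 N at 9 mm | about 0.28 N/mm | 12 mm | 10.9 N | 12 N |

- **Stops:** at each stop the force climbed steeply while the tip hardly moved. I averaged the forces over several readings, since a single reading scatters by about 0.5 N.
- **Placing:** the wrist, side and top cameras agreed on the stud's position to about 2 mm. When I lowered the collar, the leaf took its weight about 2 mm lower than I had worked out.
- **Last check:** the side and top pictures show the collar flat with the brass stud in its hole, and the gripper open and well clear. The larger red ring measures at its original place to within a pixel. The other bystanders I checked only by eye in the side picture, where they look unmoved; the mirror block is hidden behind the arm there.
- **Checks that disagreed:**
    - The finger opening read 30.4 mm on the 32 mm collar.
    - The colour search missed the collar in the last top picture because it was in the arm's shadow, though it is plainly visible there.

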